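# Stow the tested injectors in their colour-coded cradles

### The arm

A 6-joint arm with a two-finger parallel gripper is mounted at the origin on a cart in front of the work surface, level with it; the furniture and walls round the work are solid. World frame = base frame: x ahead of the robot, y to its left, z up, the work surface at z = 0. Lengths are in m, angles in degrees, forces in N, time in s.
With the tool pointing down it reaches from about 0.35 to 0.875 m from the base axis. Payload 4.2 kg.
Tool frame: the origin (TCP) lies between the finger pads; the fingertips stand 25 mm ahead of it and the grasp point (between the pads) lies 6 mm ahead of it (tip_reach is the distance from the TCP to the fingertips, in m); z points along the fingers, y is the line along which they close (so a half turn about z gives the same grasp; the last joint's range is limited). The gripper opens to 85 mm and grips with 20 to 120 N. Pads are 22 mm wide; open, the fingers measure 114 mm over their backs; the gripper's body (76 mm by 85 mm) begins 54 mm behind the grasp point. The pads swing forward as they close: fully open they stand 13 mm farther back than shut.
Start: joints at [-59.954, 22.042, 0.453, 0, -68.411, -14.817], TCP at [0.164, -0.603, 0.256] pointing down, gripper open.
Joint ranges: [-179.83, 179.83], [-69.29, 118.12], [-61.27, 80.66], [-181.25, 117.63], [-171.15, -9.14], [-177.46, 177.46]. Speed limits (degrees/s): [159.86, 159.86, 180, 180, 180, 180].

### API

Orientations are given as a 3x3 rotation matrix whose columns are the frame's x, y, z axes.
In Python, from plant import * gives the robot as it stands.
- The arm moves only by the tool apply_moves, never from a script. Its argument "increments" is one flat list of numbers, 5 for each row, row after row: the shift along the world's x, y, z as a fraction of full scale, then the turn about the world's z as a fraction of full scale, then the opening, from -1 (shut) to 1 (fully open). A call has 1 to 12 rows; each row shifts and turns the commanded pose from where the row before left it; what a row does not reach is not made up. Full scale, the value 1, is 400 mm for a shift and 360 degrees for a turn. A row lasts 1/10 s, in which the tool goes at most 50 mm and 8.59 degrees, less where a joint would pass 70% of its speed; a pose out of reach is approached as far as the arm can. A call with a number of a shift or a turn outside -1 to 1 is refused whole. A call with a gripper value outside its range is refused whole. The fingers move at their own pace and stop on an object; "squeeze" is the grip in N (left out, the last holds). Time passes only in rows, so rows that do not move let the fingers close. It gives the time, the measured TCP pose, the force, the opening and the grip force at its end, in the units of the state.
- state(): the state, without advancing time (a new reading comes with each control period).
- camera(name): name is "scene" or "top" or "wrist"; returns a dict with "color" (384x512x3 uint8, red, green, blue), "fx", "fy", "cx", "cy" (pixels), "rvec" (rotation vector, rad) and "tvec" (3), from world to camera coordinates, as OpenCV has them. Camera axes: x right, y down, z forward; pixel columns grow to the right and rows downward; lengths in m; the calibration is good to about 2 mm. A picture is of the moment at which its call begins. There is no depth.
- job_done(): hands the job in; it is judged then, once.
The state is a dict: "t": time; "joint_positions": joint angles; "joint_velocities": joint speeds; "joint_efforts": joint torques, N m; "position": TCP position; "tool_rot": TCP orientation; "wrist_force": force on the tool from outside, world axes, zero at the start; "torque": the same for the moment, N m; "grip_width": finger opening in m; "gripper_force": force on a finger pad.
Only numpy, scipy, OpenCV 4.12 (cv2) and the standard library are available. Lean on these libraries where they do the work, as an engineer would, in place of code of your own. Each camera call takes 0.05 s, during which the arm holds its last target. There are 200 camera calls.

### The job

The red and the blue injector have come off the test bench. Lay each, without dropping it, flat in the cradle of its own colour with the nozzle over the drip pan, and stand the plastic cap of the same colour upright in that cradle's round cap cup. The yellow injector and its cap are already stowed: leave them as they are.

Things in the scene. Friction and masses are not known exactly. Their poses are not given: they have to be found in the camera images.
- injector_red: Red-stub 170 mm diesel injector, 32 wide, 28 high plus red stub on top to 56; pale body, grey nozzle, black plug. Lies on its flats. Origin: mid length, underside; y from nozzle tip (-85) to plug end (+85), z up. From y -15 to +50 a 25 mm rod, axis 14 above the underside: grasp across it near y +15, close to its balance point.
- cap_red: Red plastic protective cap, round, 19 mm wide at its foot, about 16 mm above, 22 mm high, standing open side down; origin at the centre of its underside, z up.
- cradle_red: Red cradle, fixed: base 74x248 mm. y runs from drip pan (-124) to cap cup end (+124); origin mid base, underside, z up. Stowed injector: same axes, origin at y -22, z 12 on the saddle floors, about 8 mm play sideways, 12 lengthwise; cheeks 30 high; no saddle from y -30 to +23 (base 4 high): fingers fit. Cup: centre y +102, 34 wide, floor z 7, rim 15.
- injector_blue: Blue-stub 170 mm diesel injector, 32 wide, 28 high plus blue stub on top to 56; pale body, grey nozzle, green plug. Lies on its flats. Origin: mid length, underside; y from nozzle tip (-85) to plug end (+85), z up. From y -15 to +50 a 25 mm rod, axis 14 above the underside: grasp across it near y +15, close to its balance point.
- cap_blue: Blue plastic protective cap, round, 19 mm wide at its foot, about 16 mm above, 22 mm high, standing open side down; origin at the centre of its underside, z up.
- cradle_blue: Blue cradle, fixed: base 74x248 mm. y runs from drip pan (-124) to cap cup end (+124); origin mid base, underside, z up. Stowed injector: same axes, origin at y -22, z 12 on the saddle floors, about 8 mm play sideways, 12 lengthwise; cheeks 30 high; no saddle from y -30 to +23 (base 4 high): fingers fit. Cup: centre y +102, 34 wide, floor z 7, rim 15.
- injector_yellow: Yellow-stub 170 mm diesel injector, 32 wide, 28 high plus yellow stub on top to 56; pale body, grey nozzle, black plug. Lies on its flats. Origin: mid length, underside; y from nozzle tip (-85) to plug end (+85), z up. From y -15 to +50 a 25 mm rod, axis 14 above the underside: grasp across it near y +15, close to its balance point. Already in the yellow cradle.
- cap_yellow: Yellow plastic protective cap, round, 24 mm wide at its foot, 22 mm high, standing open side down; origin at the centre of its underside, z up. It already stands in the yellow cradle's cup and stays there.
- cradle_yellow: Yellow cradle, fixed: base 74x248 mm. y runs from drip pan (-124) to cap cup end (+124); origin mid base, underside, z up. Stowed injector: same axes, origin at y -22, z 12 on the saddle floors, about 8 mm play sideways, 12 lengthwise; cheeks 30 high; no saddle from y -30 to +23 (base 4 high): fingers fit. Cup: centre y +102, 34 wide, floor z 7, rim 15.

How it is judged:
By the outcome, as a careful person would: the job done as asked, in the order asked, and still so for the second after the job is handed in, with the robot touching nothing.
It also fails if it takes over 109 s, if anything falls off the work surface, if the arm or the gripper's body presses on something with over 40 N, if the wrist force passes 120 N, or if a joint passes its speed limit or range.

## Working session

There is one attempt and no reset: what is moved stays moved. The work goes in short steps, Python scripts to look and compute and a tool call to move; the robot and the scene stay as the last step left them, time stands still between calls to the robot, and variables do not carry over. Pictures are saved under pics/ and viewed, at most 14 in all, crops included, and the job is handed in when it is done.

Besides the shell and the picture viewer there is one more tool, called after "Emit:" by a JSON object that holds its "name" and its "arguments". apply_moves: Moves the arm, as the interface text tells. Its arguments: {"type":"object","properties":{"increments":{"type":"array"},"squeeze":{"type":"number"}},"required":["increments"]}

```bash
mkdir -p pics; ls; python3 - <<'E'
from plant import *
import cv2
for n in("scene","top"):
    c=camera(n); cv2.imwrite(f"pics/{n}0.png",c["color"][...,::-1]); print(n,c["fx"],c["cx"],c["cy"],c["rvec"],c["tvec"])
s=state();print(s)
E
```

```text
pics
scene 465.8557207334187 256.13402399137004 193.8696731043437 [ 1.92447733 -1.07932568  0.55042373] [-0.26381162  0.30094934  0.85258358]
top 466.15461924618614 257.560925962671 184.9193092393594 [ 2.17465193 -2.14919004  0.1344431 ] [0.00913315 0.52149917 1.27496664]
{'t': 0.1, 'joint_positions': array([-5.99523099e+01,  2.20851484e+01,  3.87569368e-01, -2.61635965e-02,
       -6.84098087e+01, -1.48151685e+01]), 'joint_velocities': array([ 0.05754924, -0.06390391,  0.23657265,  0.09361843, -0.00566306,
        0.03856991]), 'joint_efforts': array([ 1.12576558e-04, -3.93319952e+01,  1.88929063e+01,  4.19797540e+00,
       -2.58869928e-03,  7.28327393e-06]), 'position': array([ 0.16409607, -0.60258591,  0.25534118]), 'tool_rot': array([[-9.64911736e-01, -2.62573828e-01, -5.70926918e-04],
       [-2.62574439e-01,  9.64909994e-01,  1.83495957e-03],
       [ 6.90807316e-05,  1.92048484e-03, -9.99998153e-01]]), 'wrist_force': array([ 0.01749106, -0.24408945,  0.34091431]), 'torque': array([ 0.01397827,  0.00311686, -0.00796963]), 'gripper_force': 0.0, 'grip_width': 0.08521505624076521}
```

View pics/top0.png

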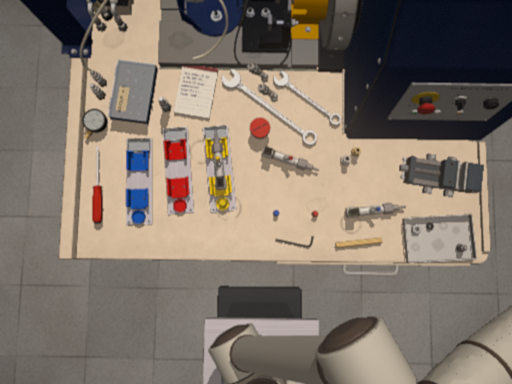

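View pics/scene0.png

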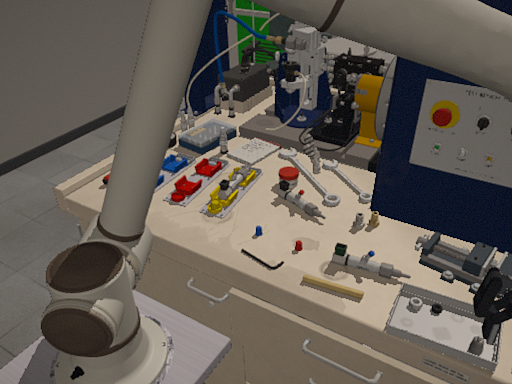

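Top view: red injector near (290,160), blue injector near (375,211), caps at (276,213) blue and (315,214) red. The cradles are blue (138,182), red (178,170) and yellow (219,168). I'll enlarge these areas.

```bash
python3 - <<'E'
import cv2
im=cv2.imread("pics/top0.png")
a=cv2.resize(im[118:238,112:252],None,fx=5,fy=5,interpolation=cv2.INTER_CUBIC)
b=cv2.resize(im[135:235,255:415],None,fx=5,fy=5,interpolation=cv2.INTER_CUBIC)
cv2.imwrite("pics/a.png",a);cv2.imwrite("pics/b.png",b)
E
```

```text
(no output)
```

View pics/a.png

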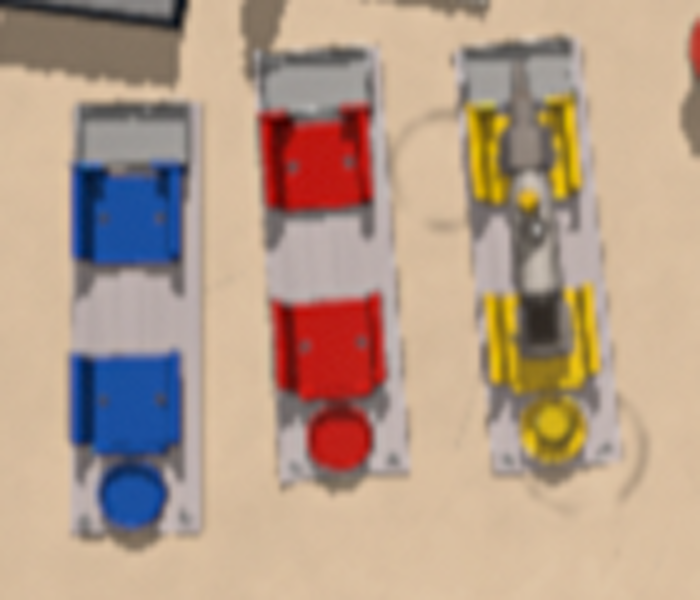

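View pics/b.png

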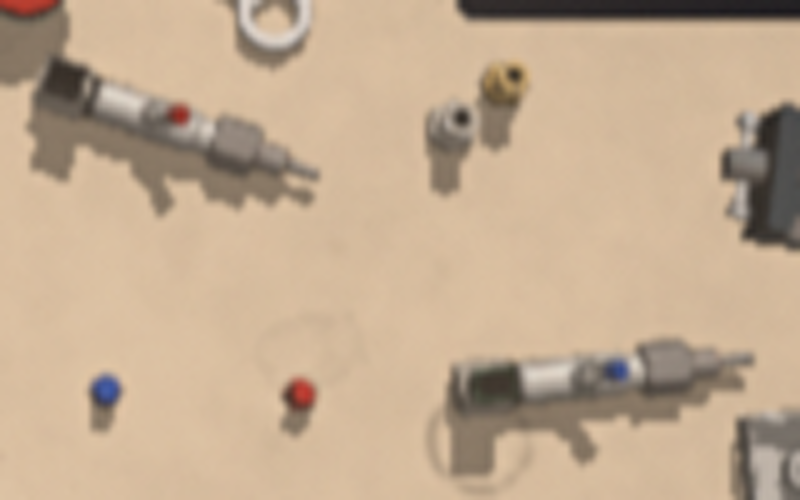

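```bash
cat > h.py <<'E'
import numpy as np, cv2
def ray(c,uv,z):
    R=cv2.Rodrigues(np.array(c["rvec"],float))[0]; t=np.array(c["tvec"],float).ravel()
    K=np.array([[c["fx"],0,c["cx"]],[0,c["fy"],c["cy"]],[0,0,1]])
    o=-R.T@t; d=R.T@np.linalg.inv(K)@np.array([uv[0],uv[1],1.])
    return o+d*(z-o[2])/d[2]
E
python3 - <<'E'
from plant import *
from h import *
c=camera("top")
A=lambda u,v,z:ray(c,((u+.5)/5-.5+112,(v+.5)/5-.5+118),z)[:2].round(4)
B=lambda u,v,z:ray(c,((u+.5)/5-.5+255,(v+.5)/5-.5+135),z)[:2].round(4)
R=cv2.Rodrigues(np.array(c["rvec"]))[0];print("cam",-R.T@c["tvec"])
for n,cup,s in(("blue",(133,495),[(103,217),(161,217),(103,400),(161,400)]),("red",(340,438),[(292,167),(349,161),(305,346),(362,341)])):
    print(n,"cup",A(*cup,.015))
    p=np.array([A(*q,.012) for q in s]);f=(p[0]+p[1])/2;g=(p[2]+p[3])/2
    d=g-f;print(f,g,np.linalg.norm(d),"ydir",np.degrees(np.arctan2(d[1],d[0])))
for n,tip,pl,st in(("red",(318,174),(46,77),(180,113)),("blue",(752,358),(457,388),(616,370))):
    a=B(*tip,.014);b=B(*pl,.02);d=b-a;L=np.linalg.norm(d)
    print(n,a,b,L,np.degrees(np.arctan2(d[1],d[0])),"c",(a+b)/2,"stub",B(*st,.056),"grasp",a+d/L*.100)
print("capblue",B(106,390,.018),"capred",B(301,394,.018))
E
```

```text
cam [0.36557936 0.02048027 1.32797478]
blue cup [0.4296 0.3496]
[0.58835 0.35755] [0.4834 0.3531] 0.10504430017854366 ydir -177.57204777656406
red cup [0.463  0.2344]
[0.62045 0.25095] [0.517  0.2402] 0.10400704303074869 ydir -174.06740567064435
red [ 0.5701 -0.1572] [ 0.6232 -0.0014] 0.1646002733898094 71.17978276998184 c [ 0.59665 -0.0793 ] stub [ 0.5968 -0.0752] grasp [ 0.60235997 -0.06254645]
blue [ 0.4678 -0.4025] [ 0.4485 -0.2341] 0.1695023598655783 96.53803292418527 c [ 0.45815 -0.3183 ] stub [ 0.4571 -0.3143] grasp [ 0.45641373 -0.30315035]
capblue [ 0.4452 -0.0369] capred [ 0.4442 -0.1466]
```

Emit:
{"name": "apply_moves", "arguments": {"increments": [0.068, 0.084, 0, 0.0194, 1, 0.068, 0.084, 0, 0.0194, 1, 0.068, 0.084, 0, 0.0194, 1, 0.068, 0.084, 0, 0.0194, 1, 0.068, 0.084, 0, 0.0194, 1, 0.068, 0.084, 0, 0.0194, 1, 0.068, 0.084, 0, 0.0194, 1, 0.068, 0.084, 0, 0.0194, 1, 0.068, 0.084, 0, 0, 1, 0.068, 0.084, 0, 0, 1, 0.068, 0.084, 0, 0, 1, 0.068, 0.084, 0, 0, 1], "squeeze": 50}}

```text
t: 1.35
position: [0.4913, -0.1981, 0.2563]
tool_rot: [[-0.324, -0.946, -0.0], [-0.946, 0.324, 0.0], [-0.0, 0.0, -1.0]]
wrist_force: [0.4, -0.7, 0.7]
grip_width: 0.0856
gripper_force: 0.0
```

Emit:
{"name": "apply_moves", "arguments": {"increments": [0.068, 0.084, 0, 0, 1, 0.068, 0.084, -0.025, 0, 1, 0.068, 0.084, -0.05, 0, 1, 0.068, 0.084, -0.05, 0, 1, 0, 0, 0, 0, 1, 0, 0, 0, 0, 1]}}

```text
t: 1.95
position: [0.5993, -0.0646, 0.205]
tool_rot: [[-0.322, -0.947, -0.003], [-0.947, 0.322, -0.0], [0.001, 0.003, -1.0]]
wrist_force: [0.0, -0.8, -0.4]
grip_width: 0.0853
gripper_force: 0.0
```

```bash
python3 - <<'E'
from plant import *
import cv2,numpy as np
c=camera("wrist"); cv2.imwrite("pics/w1.png",c["color"][...,::-1]); np.save("w1.npy",c,allow_pickle=True)
s=state();print(s["t"],s["position"],s["joint_positions"],s["tool_rot"])
E
```

```text
2.0 [ 0.59918198 -0.06544612  0.20599733] [ 9.14492254e+00  2.21407329e+01 -6.96500083e+00  1.04736336e-02
 -6.09546400e+01 -2.80265185e+01] [[-3.23529130e-01 -9.46217666e-01 -1.01492114e-03]
 [-9.46217997e-01  3.23529592e-01 -3.25247440e-04]
 [ 6.36111896e-04  8.55109623e-04 -9.99999432e-01]]
```

View pics/w1.png

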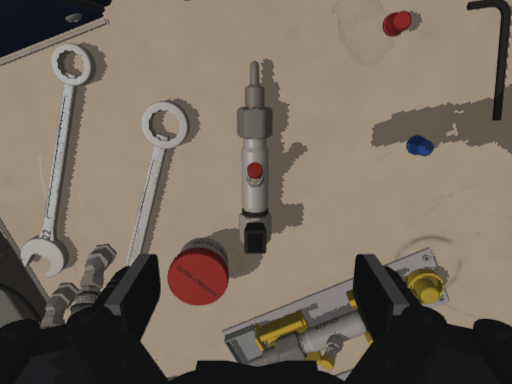

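Wrist view: red injector has its tip at (254,62), plug end at (255,252) and axis at column ~255. A red canister sits at (198,275). I'll compute their positions.

```bash
python3 - <<'E'
from h import *
c=np.load("w1.npy",allow_pickle=True).item()
for n,u,v,z in(("tip",254,62,.014),("plug",255.5,251,.02),("rodL",243,185,.014),("rodR",268,185,.014),("rodL2",245,150,.014),("rodR2",266,150,.014),("stub",255,170,.056),("can top",198,282,.05),("can top edge R",229,282,.05),("capred foot",391,26,.0),("capredtop",401,20,.022),("capblue foot",415,145,0),("capbluetop",424,150,.022)):
    print(n,ray(c,(u,v),z)[:2].round(4))
R=cv2.Rodrigues(np.array(c["rvec"],float))[0];print(-R.T@c["tvec"])
a=ray(c,(254,62),.014);b=ray(c,(255.5,251),.02);d=(b-a)[:2];print(np.linalg.norm(d),np.degrees(np.arctan2(d[1],d[0])),a[:2]+d/np.linalg.norm(d)*.1)
E
```

```text
tip [ 0.5693 -0.1568]
plug [0.6255 0.0112]
rodL [ 0.6151 -0.0562]
rodR [ 0.5924 -0.0484]
rodL2 [ 0.602  -0.0875]
rodR2 [ 0.5836 -0.0812]
stub [ 0.596  -0.0763]
can top [0.6814 0.0093]
can top edge R [0.6542 0.0187]
capred foot [ 0.4466 -0.1468]
capredtop [ 0.4468 -0.1479]
capblue foot [ 0.4463 -0.0366]
capbluetop [ 0.4482 -0.0364]
[ 0.57440838 -0.13887994  0.32216154]
0.17718438642853687 71.51132881155584 [ 0.60103341 -0.06197865]
```

Emit:
{"name": "apply_moves", "arguments": {"increments": [0.0045, 0.0085, -0.1, 0, 1, 0, 0, -0.1, 0, 1, 0, 0, -0.1, 0, 1, 0, 0, -0.08, 0, 1, 0, 0, -0.06, 0, 1, 0, 0, 0, 0, 1, 0, 0, 0, 0, 1, 0, 0, 0, 0, -1, 0, 0, 0, 0, -1, 0, 0, 0, 0, -1, 0, 0, 0, 0, -1, 0, 0, 0, 0, -1], "squeeze": 50}}

```text
t: 3.2
position: [0.6017, -0.0619, 0.0313]
tool_rot: [[-0.323, -0.946, 0.001], [-0.946, 0.323, -0.0], [-0.0, -0.001, -1.0]]
wrist_force: [-1.3, -0.4, 4.3]
grip_width: 0.0231
gripper_force: 49.0
```

Emit:
{"name": "apply_moves", "arguments": {"increments": [0, 0, 0, 0, -1, 0, 0, 0, 0, -1, 0, 0, 0, 0, -1, 0, 0, 0, 0, -1]}}

```text
t: 3.6
position: [0.6017, -0.0619, 0.0313]
tool_rot: [[-0.323, -0.946, 0.001], [-0.946, 0.323, -0.0], [-0.0, -0.001, -1.0]]
wrist_force: [-1.3, 0.7, 5.3]
grip_width: 0.023
gripper_force: 49.1
```

Emit:
{"name": "apply_moves", "arguments": {"increments": [0, 0, 0, 0, 0, 0, 0, 0, 0, 0, 0, 0, -0.008, 0, 0, 0, 0, 0, 0, -1, 0, 0, 0, 0, -1, 0, 0, 0, 0, -1, 0, 0, 0, 0, -1, 0, 0, 0, 0, -1], "squeeze": 70}}

```text
t: 4.4
position: [0.6011, -0.0621, 0.0269]
tool_rot: [[-0.324, -0.946, -0.0], [-0.946, 0.324, -0.0], [0.0, 0.0, -1.0]]
wrist_force: [2.0, -1.0, -1.1]
grip_width: 0.0228
gripper_force: 68.6
```

Emit:
{"name": "apply_moves", "arguments": {"increments": [0, 0, 0.02, 0, -1, 0, 0, 0.05, 0, -1, 0, 0, 0.05, 0, -1, 0, 0, 0.05, 0, -1, 0, 0, 0, 0, -1, 0, 0, 0, 0, -1]}}

```text
t: 5.0
position: [0.6005, -0.0619, 0.0948]
tool_rot: [[-0.324, -0.946, -0.001], [-0.946, 0.324, 0.001], [-0.0, 0.001, -1.0]]
wrist_force: [-0.1, -0.4, -5.2]
grip_width: 0.0228
gripper_force: 69.2
```

```bash
python3 - <<'E'
from plant import *
import cv2,numpy as np
c=camera("wrist"); cv2.imwrite("pics/w2.png",c["color"][...,::-1]); np.save("w2.npy",c,allow_pickle=True)
s=state();print(s["t"],s["position"],s["joint_positions"],s["torque"])
E
```

```text
5.05 [ 0.59993942 -0.06197108  0.0939251 ] [  9.44512705  29.02616973 -13.99790387  -0.06225112 -47.12379285
 -28.34140035] [-0.04495638  0.04599735 -0.06061209]
```

View pics/w2.png

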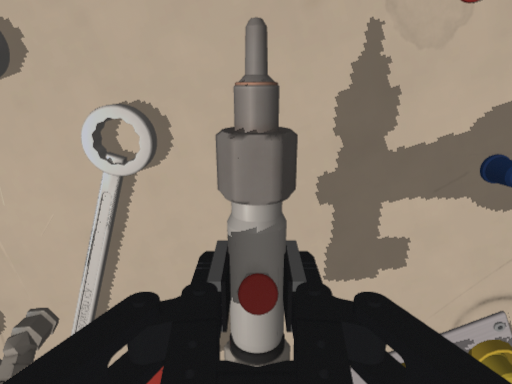

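Held level, with the tip at (256,18). Next: lift, swing and hover over the red cradle.

Emit:
{"name": "apply_moves", "arguments": {"increments": [0, 0, 0.1, 0, -1, 0, 0, 0.1, 0, -1, 0, 0, 0.1, 0, -1, -0.005, 0.055, 0, 0.0228, -1, -0.005, 0.055, 0, 0.0228, -1, -0.005, 0.055, 0, 0.0228, -1, -0.005, 0.055, 0, 0.0228, -1, -0.005, 0.055, 0, 0.0228, -1, -0.005, 0.055, 0, 0.0228, -1, -0.005, 0.055, 0, 0.0228, -1, -0.005, 0.055, 0, 0.0228, -1, -0.005, 0.055, 0, 0.0228, -1]}}

```text
t: 6.25
position: [0.582, 0.1366, 0.2128]
tool_rot: [[0.822, -0.569, -0.004], [-0.569, -0.822, -0.001], [-0.003, 0.003, -1.0]]
wrist_force: [0.5, -0.4, -3.6]
grip_width: 0.023
gripper_force: 70.1
```

Emit:
{"name": "apply_moves", "arguments": {"increments": [-0.005, 0.055, 0, 0.0228, -1, -0.005, 0.055, 0, 0.0228, -1, -0.005, 0.055, 0, 0.0228, -1, -0.005, 0.055, 0, 0.0228, -1, -0.005, 0.055, 0, 0.0228, -1, 0, 0, -0.05, 0, -1, 0, 0, -0.05, 0, -1, 0, 0, 0, 0, -1, 0, 0, 0, 0, -1]}}

```text
t: 7.15
position: [0.5728, 0.2456, 0.1738]
tool_rot: [[0.994, 0.105, -0.002], [0.105, -0.994, -0.002], [-0.003, 0.002, -1.0]]
wrist_force: [0.3, 0.8, -3.9]
grip_width: 0.0229
gripper_force: 70.0
```

```bash
python3 - <<'E'
from plant import *
from h import *
c=np.load("w2.npy",allow_pickle=True).item(); p=ray(c,(256,18),.081)[:2]
print("tip ahead of TCP", (p-[.59994,-.06197])@np.array([-.324,-.946]), (p-[.59994,-.06197])@np.array([-.946,.324]))
c=camera("wrist"); cv2.imwrite("pics/w3.png",c["color"][...,::-1]); np.save("w3.npy",c,allow_pickle=True)
s=state();print(s["t"],s["position"],s["joint_positions"],s["tool_rot"],s["gripper_force"])
E
```

```text
tip ahead of TCP 0.10033457473429348 -0.00048151383492012895
7.2 [0.5734931  0.24592722 0.17504229] [ 3.80614338e+01  2.56613558e+01 -6.11437852e+00  3.24054755e-02
 -5.82456110e+01  5.79455778e+01] [[ 9.94477893e-01  1.04946271e-01  3.22302393e-06]
 [ 1.04946254e-01 -9.94477709e-01 -6.08286243e-04]
 [-6.06321476e-05  6.05265465e-04 -9.99999815e-01]] 69.9887466430664
```

View pics/w3.png

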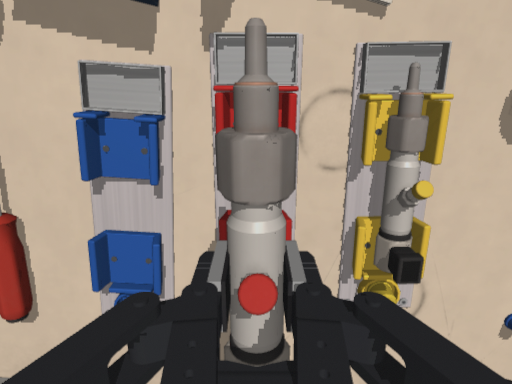

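```bash
python3 - <<'E'
from h import *
import sys
c=np.load("w3.npy",allow_pickle=True).item(); T=np.array([.5735,.2459]);X=np.array([.9945,.1049]);Y=np.array([.1049,-.9945])
im=c["color"]
for r in (60,110,220):
    row=im[r].astype(int); print(r,[tuple(row[k]) for k in range(206,222,2)],[tuple(row[k]) for k in range(290,308,2)])
def f(n,u,v,z): p=ray(c,(u,v),z)[:2]-T; print(n,(p@X).round(4),(p@Y).round(4))
f("far edge L",214,36,.004);f("far R",301,35,.004);f("L220",216,220,.004);f("R220",298,220,.004);f("blueL far cheeks",82,115,.03);f("blueR",161,117,.03)
f("red cheek L",217,88,.03);f("red cheek R",296,88,.03)
for n,u,v,z in(("screw",109,149,.012),("",145,152,.012),("",111,258,.012),("",145,259,.012)):print(n,ray(c,(u,v),z)[:2])
E
```

```text
60 [(np.int64(198), np.int64(179), np.int64(156)), (np.int64(199), np.int64(179), np.int64(156)), (np.int64(157), np.int64(148), np.int64(143)), (np.int64(168), np.int64(159), np.int64(158)), (np.int64(114), np.int64(112), np.int64(112)), (np.int64(99), np.int64(97), np.int64(96)), (np.int64(152), np.int64(151), np.int64(149)), (np.int64(152), np.int64(151), np.int64(150))] [(np.int64(155), np.int64(153), np.int64(152)), (np.int64(98), np.int64(97), np.int64(96)), (np.int64(79), np.int64(78), np.int64(77)), (np.int64(158), np.int64(157), np.int64(156)), (np.int64(182), np.int64(173), np.int64(172)), (np.int64(179), np.int64(170), np.int64(170)), (np.int64(165), np.int64(150), np.int64(136)), (np.int64(197), np.int64(178), np.int64(156)), (np.int64(197), np.int64(178), np.int64(156))]
110 [(np.int64(202), np.int64(182), np.int64(159)), (np.int64(202), np.int64(182), np.int64(159)), (np.int64(202), np.int64(182), np.int64(159)), (np.int64(104), np.int64(98), np.int64(98)), (np.int64(111), np.int64(97), np.int64(97)), (np.int64(145), np.int64(34), np.int64(33)), (np.int64(163), np.int64
[... 876 characters left out ...]
p.int64(41), np.int64(38)), (np.int64(160), np.int64(149), np.int64(148)), (np.int64(167), np.int64(157), np.int64(154)), (np.int64(198), np.int64(179), np.int64(156)), (np.int64(198), np.int64(178), np.int64(156)), (np.int64(198), np.int64(178), np.int64(156)), (np.int64(198), np.int64(179), np.int64(157)), (np.int64(198), np.int64(178), np.int64(156)), (np.int64(198), np.int64(178), np.int64(156))]
far edge L 0.113 -0.0323
far R 0.1136 0.0356
L220 -0.0422 -0.0366
R220 -0.0423 0.0391
blueL far cheeks 0.0551 -0.1317
blueR 0.0536 -0.0719
red cheek L 0.0746 -0.0285
red cheek R 0.0745 0.0301
screw [0.5861368  0.37066301]
 [0.58669422 0.34069259]
 [0.48288057 0.3720185 ]
 [0.48507415 0.34051849]
```

Emit:
{"name": "apply_moves", "arguments": {"increments": [-0.004, -0.003, -0.08, 0, -1, 0, 0, -0.08, 0, -1, 0, 0, -0.08, 0, -1, 0, 0, -0.05, 0, -1, 0, 0, -0.02, 0, -1, 0, 0, -0.01, 0, -1, 0, 0, -0.006, 0, -1, 0, 0, -0.004, 0, -1, 0, 0, 0, 0, -1, 0, 0, 0, 0, -1]}}

```text
t: 8.2
position: [0.572, 0.245, 0.0439]
tool_rot: [[0.994, 0.105, 0.001], [0.105, -0.994, 0.001], [0.001, -0.001, -1.0]]
wrist_force: [-0.2, 0.7, -3.9]
grip_width: 0.0229
gripper_force: 70.1
```

Emit:
{"name": "apply_moves", "arguments": {"increments": [0, 0, -0.004, 0, -1, 0, 0, -0.003, 0, -1, 0, 0, 0, 0, -1, 0, 0, 0, 0, -1]}}

```text
t: 8.6
position: [0.5716, 0.2447, 0.0402]
tool_rot: [[0.994, 0.105, -0.0], [0.105, -0.994, -0.0], [-0.0, 0.0, -1.0]]
wrist_force: [-0.1, -1.2, -4.0]
grip_width: 0.0221
gripper_force: 70.1
```

Emit:
{"name": "apply_moves", "arguments": {"increments": [0, 0, -0.003, 0, -1, 0, 0, 0, 0, -1, 0, 0, 0, 0, -1]}}

```text
t: 8.9
position: [0.5716, 0.2447, 0.039]
tool_rot: [[0.994, 0.105, -0.0], [0.105, -0.994, -0.0], [-0.0, 0.0, -1.0]]
wrist_force: [0.6, 0.9, -3.5]
grip_width: 0.0225
gripper_force: 70.1
```

Emit:
{"name": "apply_moves", "arguments": {"increments": [0, 0, -0.003, 0, -1, 0, 0, 0, 0, -1, 0, 0, 0, 0, -1]}}

```text
t: 9.2
position: [0.5717, 0.2448, 0.0388]
tool_rot: [[0.994, 0.105, 0.0], [0.105, -0.994, 0.0], [0.0, -0.0, -1.0]]
wrist_force: [-2.5, -1.8, 4.8]
grip_width: 0.0225
gripper_force: 70.9
```

Emit:
{"name": "apply_moves", "arguments": {"increments": [0, 0, 0, 0, 0.2, 0, 0, 0, 0, 0.2, 0, 0, 0, 0, 0.2, 0, 0, 0, 0, 0.2, 0, 0, 0.04, 0, 0.2, 0, 0, 0.1, 0, 0.2, 0, 0, 0.1, 0, 1, 0, 0, 0.1, 0, 1, 0, 0, 0.04, 0, 1, 0, 0, 0, 0, 1]}}

```text
t: 10.2
position: [0.5731, 0.2457, 0.1937]
tool_rot: [[0.994, 0.105, 0.006], [0.105, -0.994, 0.004], [0.007, -0.003, -1.0]]
wrist_force: [0.3, -0.1, 0.1]
grip_width: 0.0854
gripper_force: 0.0
```

```bash
python3 - <<'E'
from plant import *
from h import *
c=camera("wrist"); d=camera("top")
t=cv2.resize(d["color"][118:238,112:252],(448,384),interpolation=cv2.INTER_CUBIC)
cv2.imwrite("pics/w4.png",cv2.resize(np.hstack([c["color"],t])[...,::-1],(800,320)))
s=state();print(s["t"],s["position"])
E
```

```text
10.3 [0.57118306 0.24462703 0.18940624]
```

View pics/w4.png

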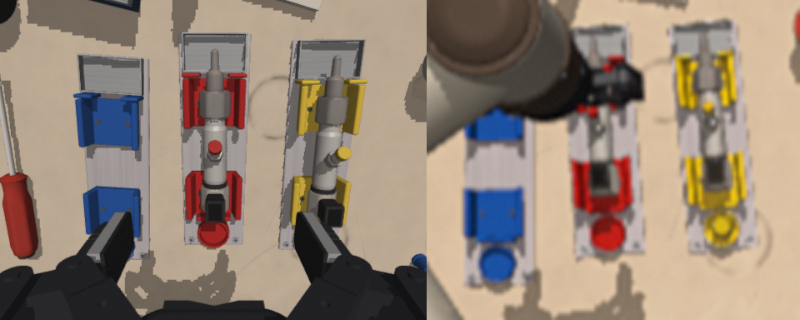

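Red injector lies in its cradle like the yellow one. On to the blue injector.

Emit:
{"name": "apply_moves", "arguments": {"increments": [-0.018, -0.0856, 0.02, -0.0207, 1, -0.018, -0.0856, 0.02, -0.0207, 1, -0.018, -0.0856, 0, -0.0207, 1, -0.018, -0.0856, 0, -0.0207, 1, -0.018, -0.0856, 0, -0.0207, 1, -0.018, -0.0856, 0, -0.0207, 1, -0.018, -0.0856, 0, -0.0207, 1, -0.018, -0.0856, 0, -0.0207, 1, -0.018, -0.0856, 0, -0.0207, 1, -0.018, -0.0856, 0, -0.0207, 1, -0.018, -0.0856, 0, -0.0207, 1, -0.018, -0.0856, 0, -0.0207, 1]}}

```text
t: 11.5
position: [0.4838, -0.1673, 0.2039]
tool_rot: [[0.109, -0.994, -0.004], [-0.994, -0.109, 0.0], [-0.001, 0.004, -1.0]]
wrist_force: [0.6, -0.2, -0.1]
grip_width: 0.0854
gripper_force: 0.0
```

Emit:
{"name": "apply_moves", "arguments": {"increments": [-0.018, -0.0856, 0, 0, 1, -0.018, -0.0856, 0, 0, 1, -0.018, -0.0856, 0, 0, 1, -0.018, -0.0856, 0, 0, 1, 0, 0, 0, 0, 1, 0, 0, 0, 0, 1]}}

```text
t: 12.1
position: [0.4553, -0.3034, 0.2039]
tool_rot: [[0.113, -0.994, -0.004], [-0.994, -0.113, 0.002], [-0.002, 0.003, -1.0]]
wrist_force: [0.7, 0.0, 0.2]
grip_width: 0.0853
gripper_force: 0.0
```

```bash
python3 - <<'E'
from plant import *
import cv2,numpy as np
c=camera("wrist"); cv2.imwrite("pics/w5.png",c["color"][...,::-1]); np.save("w5.npy",c,allow_pickle=True)
s=state();print(s["t"],s["position"],s["joint_positions"],s["tool_rot"])
E
```

```text
12.15 [ 0.45568579 -0.3027502   0.20429663] [-1.66286237e+01  1.71284948e+01 -1.48496311e+01 -2.79712492e-02
 -5.82018391e+01  2.31935685e+01] [[ 0.11407081 -0.99346842 -0.00289083]
 [-0.9934713  -0.11407491  0.00129639]
 [-0.0016177   0.00272408 -0.99999498]]
```

View pics/w5.png

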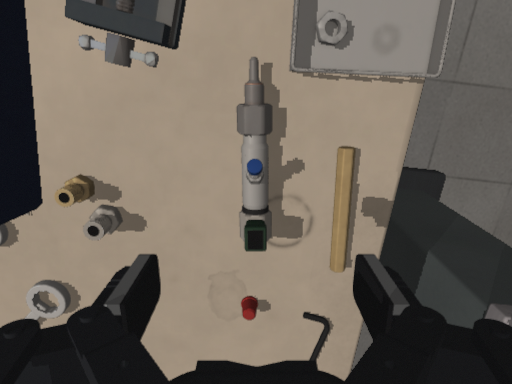

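Tip (254,59), plug (256,249), and a wooden bar alongside at column ~335, so I'll narrow the opening.

```bash
python3 - <<'E'
from h import *
c=np.load("w5.npy",allow_pickle=True).item()
a=ray(c,(254,59),.014)[:2];b=ray(c,(256,249),.02)[:2];d=(b-a)/np.linalg.norm(b-a)
print(np.linalg.norm(b-a),np.degrees(np.arctan2(*d[::-1])),a+d*.1,"bar lateral",[np.cross(d,ray(c,u,.01)[:2]-a) for u in((336,160),(332,265))])
print("rod",[ray(c,u,.014)[:2] for u in((243,175),(267,175))],"capred",ray(c,(250,303),0.01))
E
```

```text
0.17683965106707786 96.94241588294393 [ 0.45540493 -0.30189784] bar lateral [array(0.07649329), array(0.07947947)]
rod [array([ 0.46663052, -0.29847915]), array([ 0.44407971, -0.30098706])] capred [ 0.44470725 -0.15465704  0.01      ]<stdin>:4: DeprecationWarning: Arrays of 2-dimensional vectors are deprecated. Use arrays of 3-dimensional vectors instead. (deprecated in NumPy 2.0)
```

Emit:
{"name": "apply_moves", "arguments": {"increments": [0, 0.0025, -0.1, 0, 1, 0, 0, -0.1, 0, 0.4, 0, 0, -0.1, 0, 0.4, 0, 0, -0.08, 0, 0.4, 0, 0, -0.05, 0, 0.4, 0, 0, -0.012, 0, 0.4, 0, 0, 0, 0, 0.4, 0, 0, 0, 0, -1, 0, 0, 0, 0, -1, 0, 0, 0, 0, -1, 0, 0, 0, 0, -1, 0, 0, 0, 0, -1], "squeeze": 70}}

```text
t: 13.35
position: [0.4569, -0.3022, 0.0308]
tool_rot: [[0.115, -0.993, 0.002], [-0.993, -0.115, -0.001], [0.001, -0.002, -1.0]]
wrist_force: [-1.6, 1.0, 6.1]
grip_width: 0.0225
gripper_force: 68.4
```

Emit:
{"name": "apply_moves", "arguments": {"increments": [0, 0, 0, 0, -1, 0, 0, 0.02, 0, -1, 0, 0, 0.05, 0, -1, 0, 0, 0.05, 0, -1, 0, 0, 0.05, 0, -1, 0, 0, 0, 0, -1, 0, 0, 0, 0, -1]}}

```text
t: 14.05
position: [0.4559, -0.3018, 0.097]
tool_rot: [[0.114, -0.993, 0.0], [-0.993, -0.114, 0.001], [-0.001, -0.0, -1.0]]
wrist_force: [-1.0, -0.1, -4.1]
grip_width: 0.0225
gripper_force: 69.2
```

```bash
python3 - <<'E'
from plant import *
import cv2,numpy as np
c=camera("wrist"); cv2.imwrite("pics/w6.png",c["color"][...,::-1]); np.save("w6.npy",c,allow_pickle=True)
s=state();print(s["t"],s["position"],s["joint_positions"],s["torque"])
E
```

```text
14.1 [ 0.45545734 -0.30164907  0.09621923] [-16.52750489  24.35467222 -22.1931897   -0.05503964 -43.55412106
  23.10753239] [ 0.07512668  0.04678399 -0.02422733]
```

View pics/w6.png

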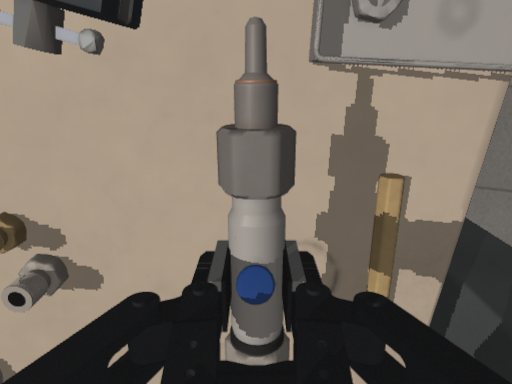

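Emit:
{"name": "apply_moves", "arguments": {"increments": [0, 0, 0.1, 0, -1, 0, 0, 0.1, 0, -1, 0, 0, 0.1, 0, -1, 0.013, 0.1026, 0, 0.0217, -1, 0.013, 0.1026, 0, 0.0217, -1, 0.013, 0.1026, 0, 0.0217, -1, 0.013, 0.1026, 0, 0.0217, -1, 0.013, 0.1026, 0, 0.0217, -1, 0.013, 0.1026, 0, 0.0217, -1, 0.013, 0.1026, 0, 0.0217, -1, 0.013, 0.1026, 0, 0.0217, -1, 0.013, 0.1026, 0, 0.0217, -1]}}

```text
t: 15.3
position: [0.5022, 0.0688, 0.2154]
tool_rot: [[0.975, -0.221, -0.003], [-0.221, -0.975, -0.001], [-0.003, 0.002, -1.0]]
wrist_force: [1.1, -0.1, -3.8]
grip_width: 0.0222
gripper_force: 69.7
```

Emit:
{"name": "apply_moves", "arguments": {"increments": [0.013, 0.1026, 0, 0.0217, -1, 0.013, 0.1026, 0, 0.0217, -1, 0.013, 0.1026, 0, 0, -1, 0.013, 0.1026, 0, 0, -1, 0.013, 0.1026, 0, 0, -1, 0.013, 0.1026, 0, 0, -1, 0.013, 0.1026, 0, 0, -1, 0, 0, -0.05, 0, -1, 0, 0, -0.05, 0, -1, 0, 0, 0, 0, -1, 0, 0, 0, 0, -1]}}

```text
t: 16.4
position: [0.5393, 0.3541, 0.1756]
tool_rot: [[0.999, 0.044, -0.002], [0.044, -0.999, -0.003], [-0.002, 0.002, -1.0]]
wrist_force: [-0.0, 0.2, -3.6]
grip_width: 0.0224
gripper_force: 69.7
```

```bash
python3 - <<'E'
from plant import *
from h import *
c=np.load("w6.npy",allow_pickle=True).item(); p=ray(c,(256,18),.081)[:2]-[.4556,-.3017]
print("tip ahead of TCP", p@np.array([.114,-.993]), p@np.array([-.993,-.114]))
c=camera("wrist"); cv2.imwrite("pics/w7.png",c["color"][...,::-1]); np.save("w7.npy",c,allow_pickle=True)
s=state();print(s["t"],s["position"],s["joint_positions"],s["tool_rot"],s["gripper_force"])
E
```

```text
tip ahead of TCP 0.10109194341645412 -0.0003930170776423308
16.45 [0.53992538 0.35449374 0.17706127] [ 4.76245310e+01  2.75277748e+01 -2.62422765e+00  3.46867408e-02
 -5.98647330e+01  4.48809374e+01] [[ 9.99030702e-01  4.40184041e-02  1.89976691e-04]
 [ 4.40185057e-02 -9.99030554e-01 -5.68601659e-04]
 [ 1.64763581e-04  5.76413005e-04 -9.99999820e-01]] 69.69544529914856
```

View pics/w7.png

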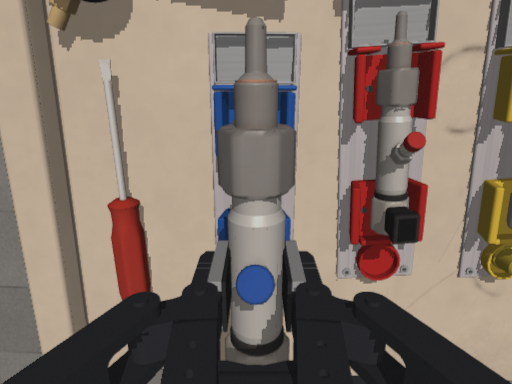

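Cradle is centred under the injector (cheeks at 213–295, axis at 256). Lowering.

Emit:
{"name": "apply_moves", "arguments": {"increments": [-0.0035, 0.002, -0.08, 0, -1, 0, 0, -0.08, 0, -1, 0, 0, -0.08, 0, -1, 0, 0, -0.05, 0, -1, 0, 0, -0.02, 0, -1, 0, 0, -0.01, 0, -1, 0, 0, -0.006, 0, -1, 0, 0, -0.002, 0, -1, 0, 0, 0, 0, -1, 0, 0, 0, 0, -1]}}

```text
t: 17.45
position: [0.5385, 0.3557, 0.0468]
tool_rot: [[0.999, 0.044, 0.001], [0.044, -0.999, 0.001], [0.001, -0.001, -1.0]]
wrist_force: [-0.4, -0.2, -3.3]
grip_width: 0.0225
gripper_force: 69.8
```

Emit:
{"name": "apply_moves", "arguments": {"increments": [0, 0, -0.004, 0, -1, 0, 0, 0, 0, -1, 0, 0, 0, 0, -1]}}

```text
t: 17.75
position: [0.5382, 0.3554, 0.0443]
tool_rot: [[0.999, 0.044, 0.0], [0.044, -0.999, -0.0], [0.0, 0.0, -1.0]]
wrist_force: [-0.5, 0.7, -3.4]
grip_width: 0.0223
gripper_force: 69.8
```

Emit:
{"name": "apply_moves", "arguments": {"increments": [0, 0, -0.004, 0, -1, 0, 0, 0, 0, -1, 0, 0, 0, 0, -1]}}

```text
t: 18.05
position: [0.5384, 0.3555, 0.0429]
tool_rot: [[0.999, 0.044, 0.0], [0.044, -0.999, 0.0], [0.0, -0.0, -1.0]]
wrist_force: [-0.4, -0.3, -1.5]
grip_width: 0.0224
gripper_force: 70.2
```

Emit:
{"name": "apply_moves", "arguments": {"increments": [0, 0, -0.003, 0, -1, 0, 0, 0, 0, -1, 0, 0, 0, 0, -1]}}

```text
t: 18.35
position: [0.5384, 0.3556, 0.0428]
tool_rot: [[0.999, 0.044, 0.001], [0.044, -0.999, 0.0], [0.001, -0.0, -1.0]]
wrist_force: [-3.8, -1.3, 5.7]
grip_width: 0.0222
gripper_force: 70.9
```

Emit:
{"name": "apply_moves", "arguments": {"increments": [0, 0, 0, 0, 0.2, 0, 0, 0, 0, 0.2, 0, 0, 0, 0, 0.2, 0, 0, 0, 0, 0.2, 0, 0, 0.04, 0, 0.2, 0, 0, 0.1, 0, 0.2, 0, 0, 0.1, 0, 1, 0, 0, 0.1, 0, 1, 0, 0, 0.04, 0, 1, 0, 0, 0, 0, 1], "squeeze": 25}}

```text
t: 19.35
position: [0.5395, 0.3565, 0.1973]
tool_rot: [[0.999, 0.044, 0.006], [0.044, -0.999, 0.005], [0.006, -0.005, -1.0]]
wrist_force: [0.4, 0.3, 0.3]
grip_width: 0.0853
gripper_force: 0.0
```

```bash
python3 - <<'E'
from plant import *
from h import *
c=camera("wrist"); np.save("w8.npy",c,allow_pickle=True); cv2.imwrite("pics/w8.png",c["color"][...,::-1])
s=state();print(s["t"],s["position"])
E
```

```text
19.4 [0.53842777 0.35571269 0.19472024]
```

View pics/w8.png

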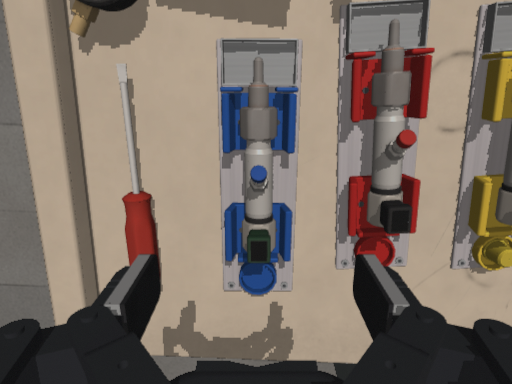

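Blue injector is seated too. Cup rims are at (258,277) blue and (375,251) red. Next the red cap.

Emit:
{"name": "apply_moves", "arguments": {"increments": [-0.0194, -0.1047, 0, 0, 1, -0.0194, -0.1047, 0, 0, 1, -0.0194, -0.1047, 0, 0, 1, -0.0194, -0.1047, 0, 0, 1, -0.0194, -0.1047, 0, 0, 1, -0.0194, -0.1047, 0, 0, 1, -0.0194, -0.1047, 0, 0, 1, -0.0194, -0.1047, 0, 0, 1, -0.0194, -0.1047, 0, 0, 1, -0.0194, -0.1047, 0, 0, 0.2, -0.0194, -0.1047, 0, 0, 0.2, -0.0194, -0.1047, 0, 0, 0.2]}}

```text
t: 20.6
position: [0.4435, -0.1487, 0.1919]
tool_rot: [[0.999, 0.044, -0.003], [0.044, -0.999, 0.0], [-0.003, -0.0, -1.0]]
wrist_force: [1.2, -0.2, 0.0]
grip_width: 0.051
gripper_force: 0.0
```

Emit:
{"name": "apply_moves", "arguments": {"increments": [0, 0, 0, 0, 0.2, 0, 0, 0, 0, 0.2, 0, 0, 0, 0, 0.2]}}

```text
t: 20.9
position: [0.4447, -0.1467, 0.1926]
tool_rot: [[0.999, 0.044, -0.002], [0.044, -0.999, 0.0], [-0.002, -0.0, -1.0]]
wrist_force: [0.7, 0.5, 0.2]
grip_width: 0.0509
gripper_force: 0.0
```

```bash
cat >> h.py <<'E'
def blobs(c,col,zmin=20):
    h=cv2.cvtColor(c["color"],cv2.COLOR_RGB2HSV)
    m=cv2.inRange(h,(105,130,50),(125,255,255)) if col=="blue" else cv2.inRange(h,(0,150,70),(6,255,255))|cv2.inRange(h,(174,150,70),(180,255,255))
    n,l,s,ce=cv2.connectedComponentsWithStats(m)
    return [(s[i][:4].tolist(),int(s[i][4]),ce[i].round(1)) for i in range(1,n) if s[i][4]>zmin]
E
python3 - <<'E'
from plant import *
from h import *
c=np.load("w8.npy",allow_pickle=True).item()
print("cup blue",ray(c,(258,277),.015),"cup red",ray(c,(375,251),.015))
s=state();print(s["t"],s["position"],s["joint_positions"])
for n in("wrist","top"):
    c=camera(n)
    for col in("red","blue"):
        for b in blobs(c,col,12):
            if n=="wrist" or b[1]<60: print(n,col,b,ray(c,b[2],.013)[:2].round(4))
E
```

```text
cup blue [0.43194971 0.35090785 0.015     ] cup red [0.46662806 0.23643208 0.015     ]
20.9 [ 0.4447295  -0.14672937  0.19255872] [ 1.68358540e+00  1.03780250e+01 -2.61328622e+01 -1.77137766e-02
 -5.35994777e+01  9.08682259e+01]
wrist red ([248, 162, 19, 21], 308, array([257.2, 171.6])) [ 0.4469 -0.1475]
wrist blue ([126, 156, 24, 21], 340, array([137.1, 165.7])) [ 0.4477 -0.0385]
top blue ([81, 17, 10, 13], 56, array([85.5, 22.7])) [1.0008 0.5298]
top blue ([84, 48, 7, 9], 21, array([88.3, 52.8])) [0.9081 0.5165]
top blue ([71, 54, 8, 3], 13, array([75.2, 55.5])) [0.8993 0.5544]
```

Emit:
{"name": "apply_moves", "arguments": {"increments": [0.003, -0.001, -0.1, 0, 0.2, 0, 0, -0.1, 0, 0.2, 0, 0, -0.1, 0, 0.2, 0, 0, -0.06, 0, 0.2, 0, 0, -0.034, 0, 0.2, 0, 0, 0, 0, 0.2, 0, 0, 0, 0, -1, 0, 0, 0, 0, -1, 0, 0, 0, 0, -1, 0, 0, 0, 0, -1, 0, 0, 0, 0, -1], "squeeze": 25}}

```text
t: 22.1
position: [0.4472, -0.1474, 0.0369]
tool_rot: [[0.999, 0.044, 0.003], [0.044, -0.999, 0.0], [0.003, 0.0, -1.0]]
wrist_force: [-0.2, 2.9, 6.5]
grip_width: 0.0137
gripper_force: 24.9
```

Emit:
{"name": "apply_moves", "arguments": {"increments": [0, 0, 0.01, 0, -1, 0, 0, 0.05, 0, -1, 0, 0, 0.05, 0, -1, 0, 0, 0.05, 0, -1, 0, 0, 0, 0, -1, 0, 0, 0, 0, -1]}}

```text
t: 22.7
position: [0.4459, -0.1476, 0.0999]
tool_rot: [[0.999, 0.043, 0.0], [0.043, -0.999, 0.0], [0.0, -0.0, -1.0]]
wrist_force: [0.5, 0.2, -0.5]
grip_width: 0.0137
gripper_force: 24.2
```

```bash
python3 - <<'E'
from plant import *
from h import *
s=state();print(s["t"],s["position"])
c=camera("wrist");cv2.imwrite("pics/w9.png",c["color"][...,::-1])
for b in blobs(c,"red",12): print(b)
E
```

```text
22.7 [ 0.44585634 -0.14763471  0.0999341 ]
([242, 234, 29, 50], 1189, array([255.2, 258.2]))
```

View pics/w9.png

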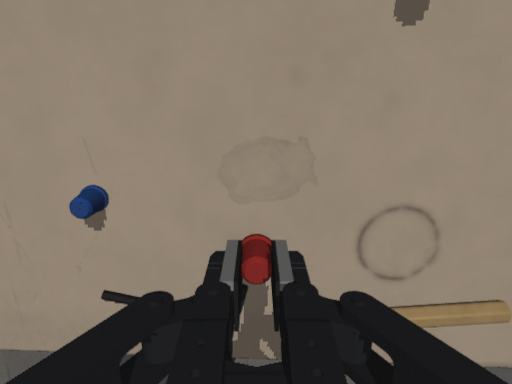

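Cap held upright at (256,258). Carrying it to the red cup.

Emit:
{"name": "apply_moves", "arguments": {"increments": [0, 0, 0.1, 0, -1, 0.0046, 0.0957, 0, 0.001, -1, 0.0046, 0.0957, 0, 0.001, -1, 0.0046, 0.0957, 0, 0.001, -1, 0.0046, 0.0957, 0, 0.001, -1, 0.0046, 0.0957, 0, 0.001, -1, 0.0046, 0.0957, 0, 0.001, -1, 0.0046, 0.0957, 0, 0.001, -1, 0.0046, 0.0957, 0, 0.001, -1, 0.0046, 0.0957, 0, 0.001, -1, 0.0046, 0.0957, 0, 0.001, -1, 0, 0, 0, 0, -1]}}

```text
t: 23.95
position: [0.465, 0.2388, 0.1386]
tool_rot: [[0.994, 0.111, -0.0], [0.111, -0.994, -0.001], [-0.0, 0.001, -1.0]]
wrist_force: [-0.5, -1.3, 0.3]
grip_width: 0.0139
gripper_force: 24.3
```

Emit:
{"name": "apply_moves", "arguments": {"increments": [0, 0, -0.05, 0, -1, 0, 0, -0.05, 0, -1, 0, 0, 0, 0, -1, 0, 0, 0, 0, -1]}}

```text
t: 24.35
position: [0.4644, 0.2344, 0.0993]
tool_rot: [[0.994, 0.106, -0.002], [0.106, -0.994, -0.002], [-0.002, 0.002, -1.0]]
wrist_force: [-1.2, 0.3, -0.1]
grip_width: 0.0138
gripper_force: 24.3
```

```bash
python3 - <<'E'
from plant import *
from h import *
s=state();T=s["position"];print(s["t"],T,s["gripper_force"],s["grip_width"])
c=camera("wrist");im=c["color"][...,::-1];cv2.imwrite("pics/w10.png",im)
for b in blobs(c,"red",12): print(b)
print("cap top",ray(c,(256.5,272),T[2]-.036+.022),"foot far edge",ray(c,(257,235),T[2]-.036))
c=camera("scene");cv2.imwrite("pics/s10.png",cv2.resize(c["color"][130:240,90:300][...,::-1],None,fx=3,fy=3))
E
```

```text
24.35 [0.46440608 0.23439091 0.09925213] 24.293279165958666 0.013823022928681346
([198, 85, 115, 199], 9519, array([252. , 172.1]))
cap top [0.46339198 0.23424096 0.08525213] foot far edge [0.4710412  0.23474005 0.06325213]
```

Emit:
{"name": "apply_moves", "arguments": {"increments": [0.005, 0.0025, -0.05, 0, -1, 0, 0, -0.05, 0, -1, 0, 0, -0.02, 0, -1, 0, 0, -0.01, 0, -1, 0, 0, 0, 0, -1, 0, 0, 0, 0, -1]}}

```text
t: 25.05
position: [0.4672, 0.2366, 0.0488]
tool_rot: [[0.994, 0.107, 0.001], [0.107, -0.994, 0.001], [0.001, -0.001, -1.0]]
wrist_force: [0.0, -0.7, -0.8]
grip_width: 0.0135
gripper_force: 24.3
```

Emit:
{"name": "apply_moves", "arguments": {"increments": [0, 0, -0.004, 0, -1, 0, 0, -0.004, 0, -1, 0, 0, 0, 0, -1, 0, 0, 0, 0, -1]}}

```text
t: 25.45
position: [0.4667, 0.2362, 0.0448]
tool_rot: [[0.994, 0.107, 0.0], [0.107, -0.994, 0.0], [0.0, -0.0, -1.0]]
wrist_force: [0.1, 0.3, -0.5]
grip_width: 0.0134
gripper_force: 24.3
```

Emit:
{"name": "apply_moves", "arguments": {"increments": [0, 0, -0.003, 0, -1, 0, 0, 0, 0, -1, 0, 0, 0, 0, -1]}}

```text
t: 25.75
position: [0.4669, 0.2364, 0.044]
tool_rot: [[0.994, 0.107, 0.001], [0.107, -0.994, 0.0], [0.001, -0.0, -1.0]]
wrist_force: [-0.3, -0.8, 5.1]
grip_width: 0.0139
gripper_force: 25.0
```

Emit:
{"name": "apply_moves", "arguments": {"increments": [0, 0, -0.003, 0, -1, 0, 0, 0, 0, -1, 0, 0, 0, 0, -1]}}

```text
t: 26.05
position: [0.467, 0.2364, 0.0438]
tool_rot: [[0.994, 0.107, 0.001], [0.107, -0.994, 0.0], [0.001, -0.0, -1.0]]
wrist_force: [-2.9, -2.2, 12.7]
grip_width: 0.0137
gripper_force: 26.2
```

Emit:
{"name": "apply_moves", "arguments": {"increments": [0, 0, 0.003, 0, -1, 0, 0, 0, 0, 0, 0, 0, 0, 0, 0, 0, 0, 0, 0, 0, 0, 0, 0.04, 0, 0.2, 0, 0, 0.1, 0, 0.2, 0, 0, 0.1, 0, 0.2, 0, 0, 0.1, 0, 0.2, 0, 0, 0.03, 0, 0.2, 0, 0, 0, 0, 0.2]}}

```text
t: 27.05
position: [0.4674, 0.2369, 0.1934]
tool_rot: [[0.994, 0.107, 0.004], [0.107, -0.994, 0.003], [0.004, -0.003, -1.0]]
wrist_force: [-0.7, 0.4, 0.1]
grip_width: 0.0508
gripper_force: 0.0
```

```bash
python3 - <<'E'
from plant import *
from h import *
s=state();T=s["position"];print(s["t"],T,s["gripper_force"],s["grip_width"])
c=camera("wrist");cv2.imwrite("pics/w11.png",c["color"][...,::-1])
h=cv2.cvtColor(c["color"],cv2.COLOR_RGB2HSV)
print([(b,ray(c,b[2],.02)[:2].round(4)) for b in blobs(c,"red")])
E
```

```text
27.05 [0.46741957 0.23693707 0.19344122] 0.0 0.050766708703074814
[(([219, 0, 28, 21], 498, array([233. ,   8.8])), array([0.5993, 0.2696])), (([276, 0, 11, 21], 214, array([281.4,   9.6])), array([0.6027, 0.2322])), (([292, 0, 9, 17], 142, array([296. ,   7.7])), array([0.6052, 0.2212])), (([253, 14, 18, 16], 234, array([261.6,  21.3])), array([0.5929, 0.2466])), (([222, 90, 75, 68], 2608, array([254.9, 125.8])), array([0.512 , 0.2434])), (([0, 92, 19, 117], 1393, array([  6.4, 162.9])), array([0.4564, 0.4591])), (([238, 159, 41, 40], 1299, array([258.3, 178.3])), array([0.4661, 0.2355]))]
```

Emit:
{"name": "apply_moves", "arguments": {"increments": [-0.0073, -0.0979, 0, 0, 0.2, -0.0073, -0.0979, 0, 0, 0.2, -0.0073, -0.0979, 0, 0, 0.2, -0.0073, -0.0979, 0, 0, 0.2, -0.0073, -0.0979, 0, 0, 0.2, -0.0073, -0.0979, 0, 0, 0.2, -0.0073, -0.0979, 0, 0, 0.2, 0, 0, 0, 0, 0.2, 0, 0, 0, 0, 0.2, 0, 0, 0, 0, 0.2]}}

```text
t: 28.1
position: [0.4459, -0.0375, 0.1904]
tool_rot: [[0.994, 0.107, -0.002], [0.107, -0.994, -0.0], [-0.002, 0.0, -1.0]]
wrist_force: [-0.1, -0.9, -0.4]
grip_width: 0.0512
gripper_force: 0.0
```

```bash
python3 - <<'E'
from plant import *
from h import *
s=state();print(s["t"],s["position"])
c=camera("wrist")
for b in blobs(c,"blue",12): print(b,ray(c,b[2],.013)[:2].round(4))
E
```

```text
28.1 [ 0.44586968 -0.03753112  0.19036101]
([246, 162, 19, 22], 317, array([255.6, 172.5])) [ 0.4476 -0.0368]
```

Emit:
{"name": "apply_moves", "arguments": {"increments": [0.003, 0.001, -0.1, 0, 0.2, 0, 0, -0.1, 0, 0.2, 0, 0, -0.1, 0, 0.2, 0, 0, -0.05, 0, 0.2, 0, 0, -0.036, 0, 0.2, 0, 0, 0, 0, 0.2, 0, 0, 0, 0, -1, 0, 0, 0, 0, -1, 0, 0, 0, 0, -1, 0, 0, 0, 0, -1, 0, 0, 0, 0, -1], "squeeze": 25}}

```text
t: 29.25
position: [0.4483, -0.0371, 0.0381]
tool_rot: [[0.994, 0.107, 0.003], [0.107, -0.994, 0.001], [0.003, -0.0, -1.0]]
wrist_force: [-0.7, 2.4, 5.6]
grip_width: 0.0136
gripper_force: 24.9
```

Emit:
{"name": "apply_moves", "arguments": {"increments": [0, 0, 0.01, 0, -1, 0, 0, 0.05, 0, -1, 0, 0, 0.05, 0, -1, 0, 0, 0.05, 0, -1, 0, 0, 0, 0, -1, 0, 0, 0, 0, -1]}}

```text
t: 29.85
position: [0.4471, -0.0377, 0.1012]
tool_rot: [[0.994, 0.106, 0.0], [0.106, -0.994, 0.0], [0.0, -0.0, -1.0]]
wrist_force: [-0.9, 0.1, 0.1]
grip_width: 0.0131
gripper_force: 24.2
```

```bash
python3 - <<'E'
from plant import *
from h import *
s=state();print(s["t"],s["position"])
c=camera("wrist");cv2.imwrite("pics/w12.png",c["color"][...,::-1])
for b in blobs(c,"blue",12): print(b)
E
```

```text
29.85 [ 0.44707115 -0.03765991  0.10116945]
([242, 234, 29, 49], 1213, array([255.6, 258.1]))
```

Emit:
{"name": "apply_moves", "arguments": {"increments": [0, 0, 0.1, 0, -1, -0.0035, 0.0973, 0, -0.001, -1, -0.0035, 0.0973, 0, -0.001, -1, -0.0035, 0.0973, 0, -0.001, -1, -0.0035, 0.0973, 0, -0.001, -1, -0.0035, 0.0973, 0, -0.001, -1, -0.0035, 0.0973, 0, -0.001, -1, -0.0035, 0.0973, 0, -0.001, -1, -0.0035, 0.0973, 0, -0.001, -1, -0.0035, 0.0973, 0, -0.001, -1, -0.0035, 0.0973, 0, -0.001, -1, 0, 0, 0, 0, -1]}}

```text
t: 31.1
position: [0.4333, 0.3555, 0.1395]
tool_rot: [[0.999, 0.048, 0.0], [0.048, -0.999, -0.001], [0.0, 0.001, -1.0]]
wrist_force: [0.2, -0.5, 0.1]
grip_width: 0.0133
gripper_force: 24.3
```

Emit:
{"name": "apply_moves", "arguments": {"increments": [0, 0, -0.05, 0, -1, 0, 0, -0.05, 0, -1, 0, 0, -0.05, 0, -1, 0, 0, -0.05, 0, -1, 0, 0, -0.02, 0, -1, 0, 0, -0.01, 0, -1, 0, 0, 0, 0, -1, 0, 0, 0, 0, -1]}}

```text
t: 31.9
position: [0.4338, 0.352, 0.0498]
tool_rot: [[0.999, 0.044, 0.001], [0.044, -0.999, 0.001], [0.001, -0.001, -1.0]]
wrist_force: [-1.1, -0.3, 0.3]
grip_width: 0.0134
gripper_force: 24.3
```

Emit:
{"name": "apply_moves", "arguments": {"increments": [0, 0, -0.004, 0, -1, 0, 0, -0.004, 0, -1, 0, 0, 0, 0, -1, 0, 0, 0, 0, -1]}}

```text
t: 32.3
position: [0.4335, 0.3517, 0.0461]
tool_rot: [[0.999, 0.044, 0.0], [0.044, -0.999, 0.0], [0.0, -0.0, -1.0]]
wrist_force: [0.8, 0.4, 0.1]
grip_width: 0.0136
gripper_force: 24.3
```

Emit:
{"name": "apply_moves", "arguments": {"increments": [0, 0, -0.002, 0, -1, 0, 0, 0, 0, -1, 0, 0, 0, 0, -1]}}

```text
t: 32.6
position: [0.4335, 0.3518, 0.0452]
tool_rot: [[0.999, 0.044, 0.0], [0.044, -0.999, 0.0], [0.0, -0.0, -1.0]]
wrist_force: [-0.5, 0.0, 0.3]
grip_width: 0.0135
gripper_force: 24.4
```

Emit:
{"name": "apply_moves", "arguments": {"increments": [0, 0, -0.002, 0, -1, 0, 0, 0, 0, -1, 0, 0, 0, 0, -1]}}

```text
t: 32.9
position: [0.4336, 0.3518, 0.0451]
tool_rot: [[0.999, 0.044, 0.0], [0.044, -0.999, 0.0], [0.0, -0.0, -1.0]]
wrist_force: [-1.2, 0.0, 5.0]
grip_width: 0.013
gripper_force: 25.1
```

Emit:
{"name": "apply_moves", "arguments": {"increments": [0, 0, -0.002, 0, -1, 0, 0, 0, 0, -1, 0, 0, 0, 0, -1]}}

```text
t: 33.2
position: [0.4336, 0.3519, 0.045]
tool_rot: [[0.999, 0.045, 0.001], [0.045, -0.999, 0.0], [0.001, -0.0, -1.0]]
wrist_force: [-1.8, -0.8, 9.8]
grip_width: 0.0133
gripper_force: 25.7
```

Seated at the expected height. Release, rise and move aside to see both cradles.

Emit:
{"name": "apply_moves", "arguments": {"increments": [0, 0, 0.003, 0, -1, 0, 0, 0, 0, 0, 0, 0, 0, 0, 0, 0, 0, 0, 0, 0, 0, 0, 0.04, 0, 0.2, 0, 0, 0.1, 0, 0.2, 0, 0, 0.1, 0, 0.2, -0.02, -0.05, 0.1, 0, 0.2, -0.02, -0.05, 0.04, 0, 0.2, 0, 0, 0, 0, 0.2, 0, 0, 0, 0, 0.2]}}

```text
t: 34.3
position: [0.4173, 0.3115, 0.1967]
tool_rot: [[0.999, 0.044, 0.0], [0.044, -0.999, 0.001], [0.0, -0.001, -1.0]]
wrist_force: [0.4, -0.7, -0.3]
grip_width: 0.0515
gripper_force: 0.0
```

```bash
python3 - <<'E'
from plant import *
from h import *
s=state();print(s["t"],s["position"],s["gripper_force"],s["grip_width"])
c=camera("wrist");cv2.imwrite("pics/w13.png",c["color"][...,::-1])
E
```

```text
34.3 [0.41733959 0.31151605 0.19674659] 0.0 0.05154366762605694
```

View pics/w13.png

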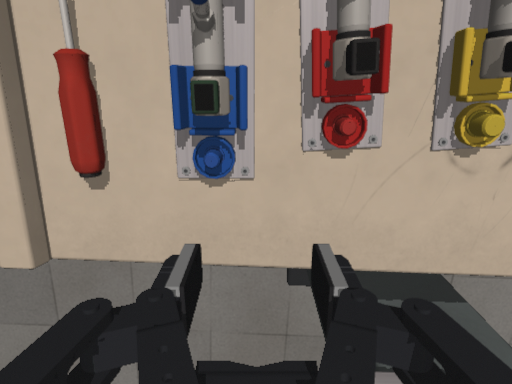

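Both caps stand upright inside their cups, blue at (213,158) and red at (345,126), and both injectors are seated. The robot is touching nothing, so I'm handing in.

```bash
python3 -c "
from plant import *
print(job_done())"
```

```text
the job is handed in; nothing more can be done
None
```

The red and blue injectors lie in their own cradles with nozzles over the drip pans, and their caps stand upright in the matching cups. The yellow set was not touched, and I handed the job in at about 34 s of the allowed 109 s.

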